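# Turn a jar lid over in the twisted wire lid turner

## Robot

A 6-joint arm with a two-finger parallel gripper is mounted at the origin on a cart in front of the work surface, level with it; the furniture and walls round the work are solid. World frame = base frame: x ahead of the robot, y to its left, z up, the work surface at z = 0. Lengths are in m, angles in rad, forces in N, time in s.
With the tool pointing down it reaches from about 0.3 to 0.775 m from the base axis. Payload 14.6 kg.
Tool frame: the origin (TCP) lies at the very end of the fingers, on their centre line; the grasp point (between the pads) lies 19 mm behind it; z points along the fingers, y is the line along which they close (so a half turn about z gives the same grasp; the last joint's range is limited). The gripper opens to 94 mm and grips with 3 to 60 N. Pads are 16 mm wide; open, the fingers measure 119 mm over their backs; the gripper's body (75 mm by 177 mm) begins 78 mm behind the grasp point.
Start: joints at [1.061, 0.3, 1.521, -0, 1.321, -0.067], TCP at [0.236, 0.497, 0.205] pointing down, gripper open.
Joint ranges: [-3.03, 3.03], [-0.79, 2.21], [0.23, 2.52], [-1.04, 4.18], [0, 3.07], [-2.55, 2.55]. Speed limits (rad/s): [2.22, 2.22, 2.57, 3.14, 3.14, 3.14].

## Interface

Orientations are given as [roll, pitch, yaw] about the fixed x, y, z axes, in that order (R = Rz(yaw) Ry(pitch) Rx(roll)).
In Python, from station import ctrl, cams gives the robot as it stands. The module is installed in compiled form; this text tells all that it offers.
- The arm moves only by the tool arm_command, never from a script. Its argument "plan" is a list that holds one entry, the list of rows, each a list of 7 numbers: the shift along the tool's x, y, z in normalised numbers (1 is 1000 mm), then the turn, a rotation vector about the tool's x, y, z in fractions of the full range, 1 being pi rad, then the closure, from -1 (fully open) to 1 (shut). A call has 1 to 12 rows; each row is the pose to reach, as a shift and turn from the pose commanded when the call began, along the tool's axes at that moment; what a row does not reach only later rows make up. A row lasts 1/10 s, in which the tool goes at most 50 mm and 8.59 degrees, less where a joint would pass 70% of its speed; a pose out of reach is approached as far as the arm can. No shift or turn number may pass 1 either way. A call with a gripper value outside its range is refused whole. The fingers move at their own pace and stop on an object; "squeeze" is the grip in N (left out, the last holds). Time passes only in rows, so rows that repeat a pose let the fingers close. It gives the time, the measured TCP pose, the force, the opening and the grip force at its end, in the units of the state.
- ctrl.get_obs(): the state, without advancing time (a new reading comes with each control period).
- cams.camera(name): name is "scene" or "top"; returns (picture, depth): 420x560x3 uint8, blue, green, red; 420x560 float32, m along the optical axis (not along the pixel's ray), 0 where there is no reading.
- cams.camera_info(name): a dict with "fx", "fy", "cx", "cy" (pixels), "world_to_cam" (4x4, takes a point from world to camera coordinates). Camera axes: x right, y down, z forward; pixel columns grow to the right and rows downward; lengths in m; the calibration is good to about 2 mm. A picture is of the moment at which its call begins. camera_info takes no time and is no camera call.
- ctrl.hand_in(): hands the job in; it is judged then, once.
The state is a dict: "time_s": time; "qpos": joint angles; "joint_vel": joint speeds; "tau": joint torques, N m; "ee_pos": TCP position; "eef_rot": TCP orientation; "force": force on the tool from outside, world axes, zero at the start; "moment": the same for the moment, N m; "grip_width": finger opening in m; "grip_force": force on a finger pad.
Only numpy, scipy, OpenCV 4.12 (cv2) and the standard library are available. Lean on these libraries where they do the work, as an engineer would, in place of code of your own. Each camera call takes 0.05 s, during which the arm holds its last target. There are 200 camera calls.

## Task

Take the bamboo jar lid from its wooden stand and drop it on edge into the mouth of the twisted wire lid turner, so that it slides down through the twist and comes to stand in the cradle at the foot with its green seal side facing the front of the turner (the side with the blue dot on the base). The twist turns the lid half over on its way down, so put it in the right way round; do not set it in the cradle by hand, and leave the mug, tumbler, jar, bowl and oil bottle where they are.

Things in the scene. Friction and masses are not known exactly. Their poses are not given: they have to be found in the camera images.
- lid: loose jar lid, a disc of 64 mm diameter, 8 mm thick, 50 g: bamboo on one face, green silicone seal on the other. Origin at its centre; its z axis is the disc's axis and points out of the green face. It starts standing on edge in the stand (top 72 mm above the worktop), the seal facing within about 90 degrees of straight away from the robot. Pinch it across its thickness by its top 20 mm or so.
- stand: fixed dark wooden lid stand, base 70 x 96 mm and 8 mm thick, with two low rails (up to 28 mm above the worktop, 90 mm long) that make one slot 11 mm wide along its y axis; the lid stands on the base in this slot, its upper 44 mm free. Origin under the centre, on the worktop, z up.
- turner: fixed lid turner of smooth 5 mm chromed wires on a brown base 130 x 120 x 12 mm. Origin under the base's centre on the worktop, z up; front = -x, marked by a blue dot on the base. Its upright slot runs along y at mouth and foot and twists half a turn about z between 260 and 85 mm height. A lid falls through by its weight: the face that looks to +x at the mouth looks to -x at the foot.
- mouth (a point): centre of the turner's flared mouth, on its axis, 288 mm above the worktop at the rim wire (axes as the turner's). A rim wire with a blue bead at its front edge; opening 83 mm along y, 46 mm along x; below, the slot is 69 x 29 mm, low in friction. A lid held on edge, its axis along x, lowest point 20 to 30 mm below this height, and let go will drop through.
- cradle (a point): centre of a lid that stands fully home in the cradle at the foot: on the turner's axis, 44 mm above the worktop (axes as the turner's). The cradle is a slot 12 mm wide along y with its floor at 12 mm, behind a front lip 53 mm high.
- front (a point): point 100 mm in front (-x of the turner) of the cradle point, at the same height: the side that the seal must face.
- mug_2: white mug, red inside, 98 mm high, 120 mm over the handle, at the back; origin under its centre.
- tumbler: copper-coloured tumbler, 67 mm diameter, 102 mm high; origin under its centre.
- jar: glass jar with grey lid, 71 mm diameter, 110 mm high; origin under its centre.
- bowl: white bowl with flowers, 140 mm diameter, 63 mm high; origin under its centre.
- oil: dark green oil bottle, 61 mm diameter, 268 mm high; origin under its centre.
Mind the look-alikes: they are no part of the job. Of the things that look like the lid, the largest one is meant.

How it is judged:
By the outcome, as a careful person would: the job done as asked, in the order asked, and still so for the second after the job is handed in, with the robot touching nothing.
It also fails if it takes over 38 s, if anything falls off the work surface, if the arm or the gripper's body presses on something with over 40 N, if the wrist force passes 120 N, or if a joint passes its speed limit or range.

## Working session

There is one attempt and no reset: what is moved stays moved. The work goes in short steps, Python scripts to look and compute and a tool call to move; the robot and the scene stay as the last step left them, time stands still between calls to the robot, and variables do not carry over. Pictures are saved under pics/ and viewed, at most 10 in all, crops included, and the job is handed in when it is done.

Besides the shell and the picture viewer there is one more tool, called after "Call:" by a JSON object that holds its "api" and its "payload", one argument or row to a line. arm_command: Moves the arm, as the interface text tells. Its arguments: {"type":"object","properties":{"plan":{"type":"array"},"squeeze":{"type":"number"}},"required":["plan"]}

```bash
mkdir -p pics
cat > h.py <<'E'
import numpy as np, cv2
from station import ctrl, cams
def snap(n,tag):
    im,d=cams.camera(n); np.savez(f'pics/{tag}.npz',im=im,d=d); cv2.imwrite(f'pics/{tag}.png',im); return im,d
def load(tag):
    z=np.load(f'pics/{tag}.npz'); return z['im'],z['d']
def pt(n,d,u,v):
    """world point(s) of pixels from depth"""
    i=cams.camera_info(n); z=d[v,u]
    c=np.stack([(u-i['cx'])/i['fx']*z,(v-i['cy'])/i['fy']*z,z,np.ones_like(z)])
    return (np.linalg.inv(i['world_to_cam'])@c)[:3].T
def ray(n,u,v):
    i=cams.camera_info(n); T=np.linalg.inv(i['world_to_cam'])
    return T[:3,3],T[:3,:3]@np.array([(u-i['cx'])/i['fx'],(v-i['cy'])/i['fy'],1])
def atz(n,u,v,z):
    o,r=ray(n,u,v); return o+r*(z-o[2])/r[2]
def tri(a,b):
    """closest point of two rays and their gap (mm); a,b=(cam,u,v)"""
    (o,r),(p,s)=ray(*a),ray(*b); k=np.linalg.lstsq(np.stack([r,-s],1),p-o,rcond=None)[0]
    A,B=o+r*k[0],p+s*k[1]; return (A+B)/2,1e3*np.linalg.norm(A-B)
E
python3 - <<'E'
from h import *
for n in('scene','top'):
    snap(n,n+'0'); print(n,np.linalg.inv(cams.camera_info(n)['world_to_cam']).round(3).tolist(),cams.camera_info(n)['fx'])
print(ctrl.get_obs())
E
```

```text
scene [[0.902, -0.196, 0.384, 0.149], [-0.431, -0.39, 0.813, -0.914], [-0.01, -0.9, -0.437, 0.666], [0.0, 0.0, 0.0, 1.0]] 546.5163213608826
top [[0.003, -0.998, 0.059, 0.546], [-1.0, -0.002, 0.02, 0.011], [-0.02, -0.06, -0.998, 1.174], [0.0, 0.0, 0.0, 1.0]] 409.8500660713263
{'time_s': 0.1, 'qpos': array([ 1.06144462e+00,  3.00446507e-01,  1.52151168e+00, -2.44144304e-05,
        1.32070059e+00, -6.65837065e-02]), 'joint_vel': array([ 0.00155993, -0.00099675, -0.0024364 , -0.00126073,  0.00031313,
       -0.00093515]), 'tau': array([ 1.99535112e-03, -5.32645512e+01, -3.53280544e+01,  7.10531906e-02,
        2.35559227e-02, -5.98373276e-05]), 'ee_pos': array([0.23552911, 0.49675799, 0.20492918]), 'eef_rot': array([-3.14052732e+00, -4.73381115e-05,  2.69883069e+00]), 'force': array([ 0.73228996,  1.02131979, -0.02486332]), 'moment': array([-0.01305869,  0.00738646,  0.01836304]), 'grip_force': 0.0, 'grip_width': 0.09365094006465668}
```

View pics/scene0.png

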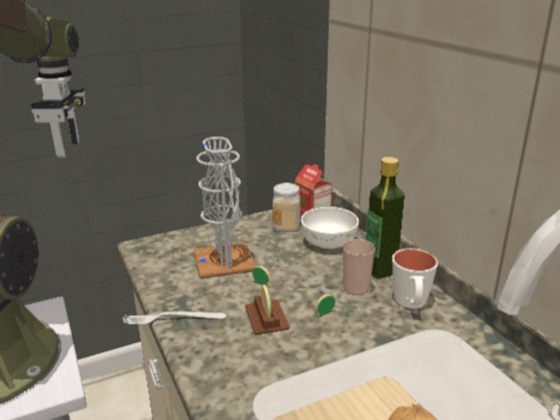

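View pics/top0.png

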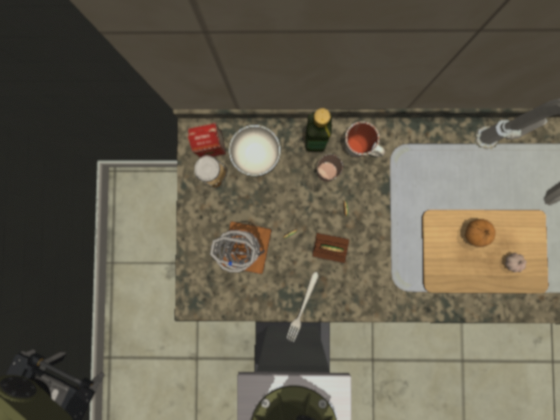

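The scene view shows the stand at (267,315) with a lid in it at about (267,298), and the turner at (222,210). There are three lid-like discs: A in the stand (scene 267,298 / top 331,248), B (scene 261,275 / top 291,234) and C (scene 326,304 / top 346,208). A fits because it is in the stand and is the largest. I'll confirm this in an enlarged crop.

Run:
```python
from h import *
s,ds=load('scene0');t,dt=load('top0')
r=lambda im,u,v,w,h,k:cv2.resize(im[v:v+h,u:u+w],None,fx=k,fy=k,interpolation=cv2.INTER_CUBIC)
cv2.imwrite('pics/c1.png',np.hstack([r(s,235,255,66,100,6),r(t,301,220,66,100,6)]))
cv2.imwrite('pics/c2.png',np.hstack([r(s,185,130,80,150,4),r(t,200,210,100,75,4) if 0 else cv2.copyMakeBorder(r(t,200,210,80,75,5),0,225,0,0,cv2.BORDER_CONSTANT)]))
```

```text
(no output)
```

View pics/c1.png

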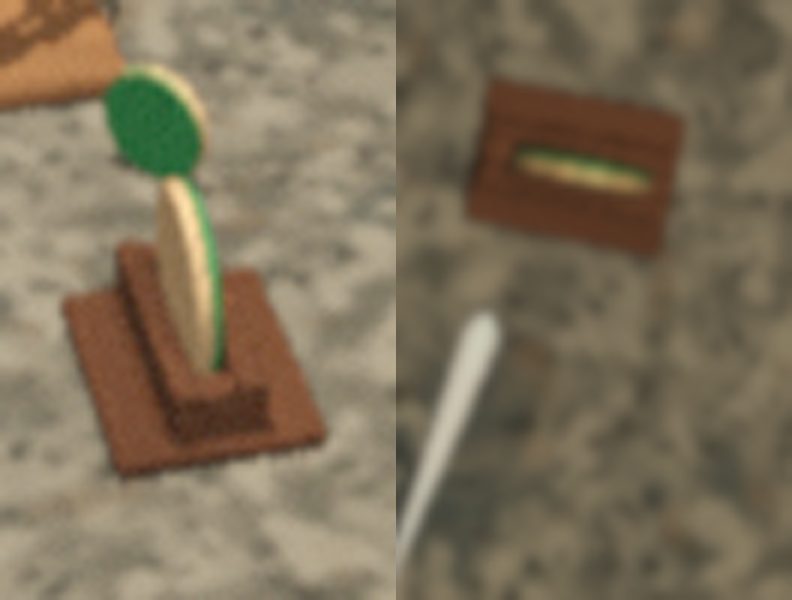

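View pics/c2.png

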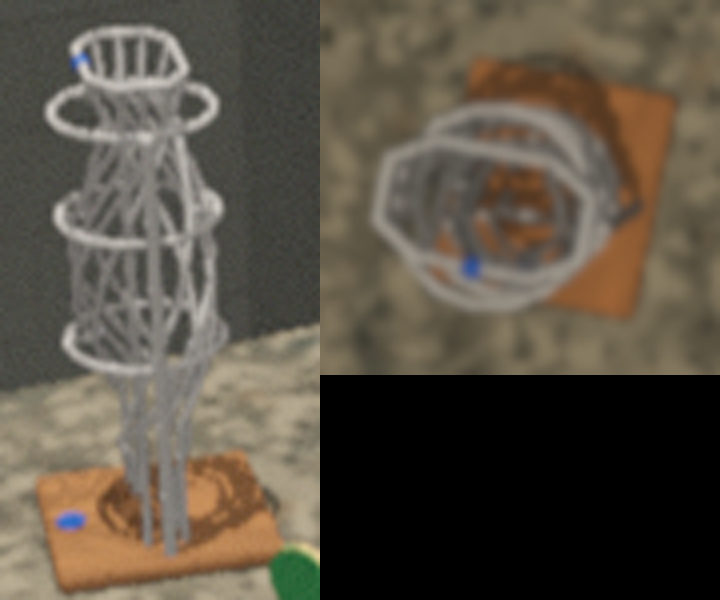

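The crop confirms A: it fills the stand slot (about 23 px, or 62 mm, in the top view) and is clearly bigger than B. Its seal faces away from the robot. The blue bead on the rim (scene 204.7,145.5; top 230.2,263.4) and the dot on the base (scene 203,260) are both on the robot's side.

Run:
```python
from h import *
np.set_printoptions(precision=4,suppress=True)
s,ds=load('scene0');t,dt=load('top0')
S=lambda x,y:('scene',235+x/6,255+y/6)
T=lambda x,y:('top',301+(x-396)/6,220+y/6)
S2=lambda x,y:('scene',185+x/4,130+y/4)
T2=lambda x,y:('top',200+(x-320)/5,210+y/5)
print('lid top',tri(S(177,180),T(584,170)))
a,b=atz(*T(515,158),.050),atz(*T(652,185),.050);print('lid ends',a,b,(a+b)/2,np.linalg.norm(a-b),'yaw',np.arctan2(*(b-a)[:2][::1]))
c=np.array([atz(*T(*p),.008) for p in((487,78),(684,118),(663,255),(467,213))])
print('stand',c.mean(0),[np.linalg.norm(c[i]-c[i-1]) for i in range(4)])
for i,j in((2,1),(3,0)):print('yaw x',np.arctan2(*(c[j]-c[i])[1::-1]))
for i,j in((1,0),(2,3)):print('yaw y-90',np.arctan2(*(c[j]-c[i])[1::-1])-np.pi/2)
print('bead',tri(S2(79,62),T2(471,267)))
print('base dot',atz(*S2(71,521),.012))
base=[atz(*S2(*p),.012) for p in((38,482),(62,578),(285,548),(240,455))];print('base scene',np.mean(base,0),base)
print('base top',[atz(*T2(*p),.012) for p in((473,58),(678,98),(632,318))])
r=np.array([atz(*T2(*p),.288) for p in((377,212),(390,156),(433,140),(578,163),(598,207),(580,262),(543,281),(430,259),(405,240))])
print('rim',r);print(cv2.minAreaRect((r[:,:2]*1000).astype(np.float32)))
r=np.array([atz(*S2(*p),.288) for p in((79,50),(90,36),(170,33),(182,68),(165,85),(95,82))]);print(cv2.minAreaRect((r[:,:2]*1000).astype(np.float32)))
# depth pts near rim
v,u=np.mgrid[205:275,195:265];P=pt('top',dt,u.ravel(),v.ravel());k=(P[:,2]>.278)&(P[:,2]<.31);print(k.sum(),np.median(P[k,2]),cv2.minAreaRect((P[k,:2]*1000).astype(np.float32)))
v,u=np.mgrid[235:262,312:352];P=pt('top',dt,u.ravel(),v.ravel());k=(P[:,2]>.04)&(P[:,2]<.1);print(k.sum(),P[k].mean(0),P[k,2].max(),cv2.minAreaRect((P[k,:2]*1000).astype(np.float32)))
```

```text
lid top (array([ 0.5063, -0.1018,  0.0769]), np.float64(1.7162752286081617))
lid ends [ 0.5114 -0.0736  0.05  ] [ 0.4994 -0.1357  0.05  ] [ 0.5054 -0.1047  0.05  ] 0.06320480085232426 yaw -2.9505958576806655
stand [ 0.5065 -0.1051  0.008 ] [np.float64(0.06426155768867918), np.float64(0.094564983709242), np.float64(0.06508425586048978), np.float64(0.0939881682984332)]
yaw x -0.1587122950619028
yaw x -0.14916892663547449
yaw y-90 -0.19766043500390484
yaw y-90 -0.2066923088827255
bead (array([0.4815, 0.1392, 0.2897]), np.float64(0.22349593323188366))
base dot [0.459  0.1452 0.012 ]
base scene [0.5064 0.1306 0.012 ] [array([0.4558, 0.1971, 0.012 ]), array([0.4348, 0.0891, 0.012 ]), array([0.5582, 0.0628, 0.012 ]), array([0.5767, 0.1735, 0.012 ])]
base top [array([0.5795, 0.1794, 0.012 ]), array([0.557 , 0.0627, 0.012 ]), array([0.4331, 0.0881, 0.012 ])]
rim [[0.5049 0.1804 0.288 ]
 [0.529  0.175  0.288 ]
 [0.536  0.1565 0.288 ]
 [0.5263 0.0935 0.288 ]
 [0.5074 0.0848 0.288 ]
 [0.4838 0.0924 0.288 ]
 [0.4756 0.1083 0.288 ]
 [0.4848 0.1572 0.288 ]
 [0.4929 0.1681 0.288 ]]
((506.8816833496094, 132.43197631835938), (93.50494384765625, 52.54759216308594), 79.33429718017578)
((508.35955810546875, 135.56097412109375), (87.7290267944336, 50.86983108520508), 75.13628387451172)
291 0.2894522539876213 ((505.84014892578125, 135.46522521972656), (93.79441833496094, 56.5712890625), 78.7854995727539)
70 [ 0.5067 -0.1007  0.065 ] 0.07426361890018152 ((506.3616638183594, -101.68415832519531), (59.788021087646484, 7.82366943359375), 78.8094482421875)
```

```bash
cat >> h.py <<'E'
from scipy.spatial.transform import Rotation as Ro
def go(x,y,z,yawy=-.195):
    """tool-frame shift mm and rotvec to a tool-down pose whose tool y points along yawy"""
    o=ctrl.get_obs(); R=Ro.from_euler('xyz',o['eef_rot']); G=Ro.from_euler('xyz',[np.pi,0,yawy+np.pi/2])
    print('t',o['time_s'],(R.inv().apply(np.array([x,y,z])-o['ee_pos'])*1e3).round(1),(R.inv()*G).as_rotvec().round(3))
E
python3 -c "
from h import *
go(.506,-.103,.34)"
```

```text
t 0.1 [-501.3 -426.2 -134.6] [-1.000e-03  1.000e-03  1.323e+00]
```

The manual's scale: shifts go in shares of 1000 mm and turns go in shares of pi rad. Converting my numbers, -501 mm / 1000 = -0.501, -426 mm / 1000 = -0.426, 1.323 rad / 3.1416 = 0.4211.

Call:
{"api": "arm_command", "payload": {
  "plan": [
    [[0,0,-0.05,0,0,0,-1],[0,0,-0.1,0,0,0,-1],[0,0,-0.135,0,0,0,-1],[-0.501,-0.426,-0.135,0,0,0.4211,-1],[-0.501,-0.426,-0.135,0,0,0.4211,-1],[-0.501,-0.426,-0.135,0,0,0.4211,-1],[-0.501,-0.426,-0.135,0,0,0.4211,-1],[-0.501,-0.426,-0.135,0,0,0.4211,-1],[-0.501,-0.426,-0.135,0,0,0.4211,-1],[-0.501,-0.426,-0.135,0,0,0.4211,-1],[-0.501,-0.426,-0.135,0,0,0.4211,-1],[-0.501,-0.426,-0.135,0,0,0.4211,-1]]
  ]
}}

```text
time_s: 1.3
ee_pos: [0.4208, 0.0846, 0.3405]
eef_rot: [3.141, -0.0, 1.37]
force: [0.8, 0.7, 0.9]
grip_width: 0.0939
grip_force: 0.0
```

```bash
python3 -c "
from h import *
go(.506,-.103,.34);go(.506,-.103,.12)"
```

```text
t 1.3 [-166.8  121.     0.5] [ 0.    -0.    -0.006]
t 1.3 [-166.8  120.9  220.5] [ 0.    -0.    -0.006]
```

In the tool's units: 200 mm / 1000 = 0.2, 121 mm / 1000 = 0.121, -0.006 rad / 3.1416 = -0.0019.

Call:
{"api": "arm_command", "payload": {
  "plan": [
    [[-0.167,0.121,0,0,0,-0.0019,-1],[-0.167,0.121,0,0,0,-0.0019,-1],[-0.167,0.121,0,0,0,-0.0019,-1],[-0.167,0.121,0,0,0,-0.0019,-1],[-0.167,0.121,0,0,0,-0.0019,-1],[-0.167,0.121,0,0,0,-0.0019,-1],[-0.167,0.121,0.2,0,0,-0.0019,-1],[-0.167,0.121,0.2,0,0,-0.0019,-1],[-0.167,0.121,0.2,0,0,-0.0019,-1],[-0.167,0.121,0.2,0,0,-0.0019,-1],[-0.167,0.121,0.2,0,0,-0.0019,-1],[-0.167,0.121,0.2,0,0,-0.0019,-1]]
  ]
}}

```text
time_s: 2.5
ee_pos: [0.5072, -0.0997, 0.1422]
eef_rot: [3.141, -0.0, 1.383]
force: [0.3, 0.2, 0.8]
grip_width: 0.0939
grip_force: 0.0
```

```bash
python3 -c "
from h import *
go(.506,-.103,.048)
snap('scene','s1');im,d=snap('top','t1')
cv2.imwrite('pics/c3.png',cv2.resize(load('s1')[0][180:340,190:350],None,fx=3.5,fy=3.5,interpolation=2))"
```

```text
t 2.5 [-3.5 -0.6 94.2] [ 0.001 -0.     0.007]
```

View pics/c3.png

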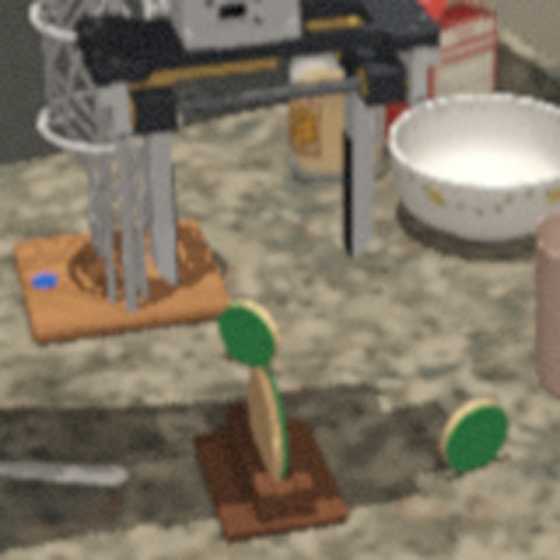

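The fingers straddle the lid along its axis and nothing is in the way, so I'll descend and grip.

In the tool's units: 92 mm / 1000 = 0.092, 50 mm / 1000 = 0.05.

Call:
{"api": "arm_command", "payload": {
  "plan": [
    [[-0.003,-0.0005,0.05,0,0,0,-1],[-0.003,-0.0005,0.092,0,0,0,-1],[-0.003,-0.0005,0.092,0,0,0,-1],[-0.003,-0.0005,0.092,0,0,0,-1],[-0.003,-0.0005,0.092,0,0,0,1],[-0.003,-0.0005,0.092,0,0,0,1],[-0.003,-0.0005,0.092,0,0,0,1],[-0.003,-0.0005,0.092,0,0,0,1],[-0.003,-0.0005,0.092,0,0,0,1],[-0.003,-0.0005,0.092,0,0,0,1],[-0.003,-0.0005,0.092,0,0,0,1],[-0.003,-0.0005,0.092,0,0,0,1]]
  ],
  "squeeze": 15
}}

```text
time_s: 3.8
ee_pos: [0.5058, -0.1035, 0.0484]
eef_rot: [-3.142, -0.0, 1.382]
force: [-0.1, 0.8, -0.1]
grip_width: 0.0337
grip_force: 0.0
```

Call:
{"api": "arm_command", "payload": {
  "plan": [
    [[0,0,0,0,0,0,1],[0,0,0,0,0,0,1],[0,0,0,0,0,0,1],[0,0,0,0,0,0,1],[0,0,0,0,0,0,1],[0,0,0,0,0,0,1],[0,0,0,0,0,0,1]]
  ]
}}

```text
time_s: 4.5
ee_pos: [0.5058, -0.1034, 0.0484]
eef_rot: [-3.142, -0.0, 1.382]
force: [-1.1, 0.4, -0.3]
grip_width: 0.0076
grip_force: 15.0
```

In the tool's units: -320 mm / 1000 = -0.32, -300 mm / 1000 = -0.3.

Call:
{"api": "arm_command", "payload": {
  "plan": [
    [[0,0,-0.02,0,0,0,1],[0,0,-0.06,0,0,0,1],[0,0,-0.1,0,0,0,1],[0,0,-0.15,0,0,0,1],[0,0,-0.2,0,0,0,1],[0,0,-0.25,0,0,0,1],[0,0,-0.3,0,0,0,1],[0,0,-0.32,0,0,0,1],[0,0,-0.32,0,0,0,1],[0,0,-0.32,0,0,0,1],[0,0,-0.32,0,0,0,1]]
  ]
}}

```text
time_s: 5.6
ee_pos: [0.5055, -0.1034, 0.3665]
eef_rot: [-3.139, -0.0, 1.382]
force: [0.9, 0.1, -0.1]
grip_width: 0.0077
grip_force: 15.0
```

```bash
python3 -c "
from h import *
go(.5065,.134,.37);print(ctrl.get_obs()['grip_width'])
im,d=snap('scene','s2')
i=cams.camera_info('scene');o=ctrl.get_obs()['ee_pos'];c=i['world_to_cam']@np.r_[o,1];u,v=int(c[0]/c[2]*i['fx']+i['cx']),int(c[1]/c[2]*i['fy']+i['cy']);print(u,v)
cv2.imwrite('pics/c4.png',cv2.resize(im[max(v-60,0):v+80,u-60:u+60],None,fx=4,fy=4,interpolation=2))"
```

```text
t 5.6 [233.3 -43.6  -3.3] [-0.003 -0.     0.006]
0.007735019440584264
261 142
```

View pics/c4.png

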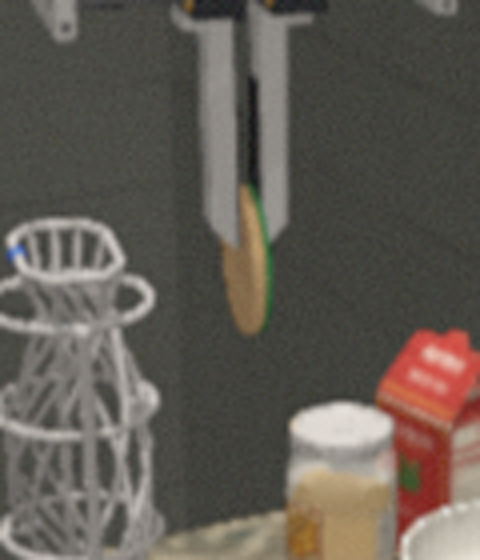

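The lid hangs upright between the fingers (crop 247,260), seal on the far (+x) side, clear of the turner. I'll check its centre against the TCP by depth.

```bash
python3 -c "
from h import *
im,d=load('s2')
v,u=np.mgrid[128:170,252:274];u=u.ravel();v=v.ravel();P=pt('scene',d,u,v);b=im[v,u].astype(int)
k=(np.ptp(b,1)>35)&(abs(P-[.506,-.103,.355]).max(1)<.06);Q=P[k];print(k.sum(),Q.min(0),Q.max(0),np.median(Q,0))
w=np.array([np.sin(.195),np.cos(.195),0]);s=(Q-[.5055,-.1034,0])@w;l=Q[:,2]
print('along slot (low part)',[ (round(z,3),s[(l>z)&(l<z+.008)].min().round(4),s[(l>z)&(l<z+.008)].max().round(4)) for z in (.322,.33,.338,.346,.354) if ((l>z)&(l<z+.008)).any()])
"
```

```text
305 [ 0.49494332 -0.13804663  0.32946211] [ 0.5074398  -0.07412523  0.39219991] [ 0.5003322  -0.12231811  0.36007515]
along slot (low part) [(0.322, np.float64(-0.0006), np.float64(-0.0006)), (0.33, np.float64(-0.0228), np.float64(0.0165)), (0.338, np.float64(-0.0299), np.float64(0.0246)), (0.346, np.float64(-0.0343), np.float64(0.0222)), (0.354, np.float64(-0.0348), np.float64(0.0291))]
```

In the tool's units: 236 mm / 1000 = 0.236, 220 mm / 1000 = 0.22, 0.006 rad / 3.1416 = 0.0019.

Call:
{"api": "arm_command", "payload": {
  "plan": [
    [[0.047,-0.009,-0.003,0,0,0,1],[0.094,-0.018,-0.003,0,0,0,1],[0.14,-0.026,-0.003,0,0,0.0019,1],[0.187,-0.035,-0.003,0,0,0.0019,1],[0.22,-0.042,-0.003,0,0,0.0019,1],[0.236,-0.044,-0.003,0,0,0.0019,1],[0.236,-0.044,-0.003,0,0,0.0019,1],[0.236,-0.044,-0.003,0,0,0.0019,1],[0.236,-0.044,-0.003,0,0,0.0019,1],[0.236,-0.044,-0.003,0,0,0.0019,1],[0.236,-0.044,-0.003,0,0,0.0019,1]]
  ]
}}

```text
time_s: 6.75
ee_pos: [0.507, 0.1359, 0.3715]
eef_rot: [3.141, -0.0, 1.375]
force: [-0.0, 1.1, -0.7]
grip_width: 0.0079
grip_force: 15.0
```

```bash
python3 -c "
from h import *
go(.507,.137,.304);print(ctrl.get_obs()['grip_width'])
im,d=snap('scene','s3');im2,_=snap('top','t3')
a=cv2.resize(im[70:190,170:270],(400,480),interpolation=2);b=cv2.resize(im2[200:280,190:256],(396,480),interpolation=2)
cv2.imwrite('pics/c5.png',np.hstack([a,b]))"
```

```text
t 6.75 [ 1.  -0.2 67.5] [ 0.    -0.    -0.001]
0.00794131780357914
```

View pics/c5.png

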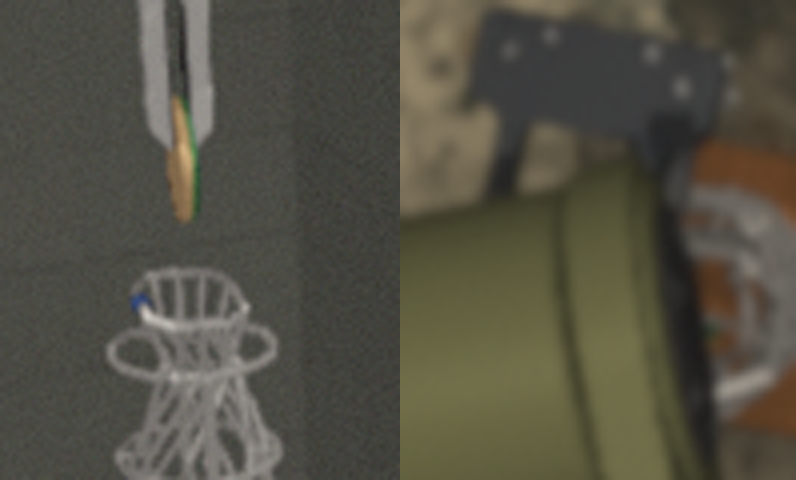

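The lid hangs centred over the mouth, seal still facing away from the bead. I'll lower it 24 mm into the mouth and release.

In the tool's units: 67 mm / 1000 = 0.067, 50 mm / 1000 = 0.05.

Call:
{"api": "arm_command", "payload": {
  "plan": [
    [[0.001,0,0.03,0,0,0,1],[0.001,0,0.05,0,0,0,1],[0.001,0,0.067,0,0,0,1],[0.001,0,0.067,0,0,0,1],[0.001,0,0.067,0,0,0,1],[0.001,0,0.067,0,0,0,1],[0.001,0,0.067,0,0,0,1]]
  ]
}}

```text
time_s: 7.55
ee_pos: [0.5074, 0.1376, 0.3054]
eef_rot: [3.14, -0.001, 1.376]
force: [-0.6, -0.1, -0.2]
grip_width: 0.0079
grip_force: 15.0
```

No contact force, so I'll release.

In the tool's units: -60 mm / 1000 = -0.06, -40 mm / 1000 = -0.04.

Call:
{"api": "arm_command", "payload": {
  "plan": [
    [[0,0,0,0,0,0,-1],[0,0,0,0,0,0,-1],[0,0,0,0,0,0,-1],[0,0,0,0,0,0,-1],[0,0,0,0,0,0,-1],[0,0,0,0,0,0,-1],[0,0,0,0,0,0,-1],[0,0,0,0,0,0,-1],[0,0,-0.04,0,0,0,-1],[0,0,-0.06,0,0,0,-1],[0,0,-0.06,0,0,0,-1],[0,0,-0.06,0,0,0,-1]]
  ]
}}

```text
time_s: 8.75
ee_pos: [0.5071, 0.1376, 0.3639]
eef_rot: [-3.141, 0.0, 1.376]
force: [-0.5, -0.0, -0.4]
grip_width: 0.0936
grip_force: 0.0
```

```bash
python3 -c "
from h import *
im,d=snap('scene','s4');print(ctrl.get_obs()['time_s'],ctrl.get_obs()['force'])
cv2.imwrite('pics/c6.png',cv2.resize(im[125:285,175:275],None,fx=3.7,fy=3.7,interpolation=2))"
```

```text
8.8 [-0.80224379 -0.130256   -0.43485832]
```

View pics/c6.png

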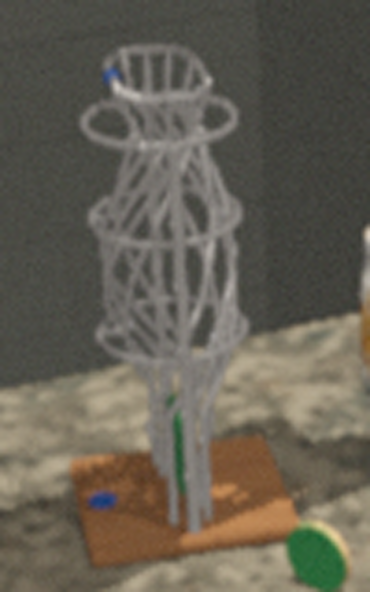

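The lid is at the foot (crop 172–180, 395–490), green on the dot side. I'll check that it is fully home and at rest.

```bash
python3 -c "
from h import *
import itertools
im,d=snap('scene','s5');im0,_=load('s4')
i=cams.camera_info('scene')
def pj(p):
    c=i['world_to_cam']@np.r_[p,1];return (c[:2]/c[2]*[i['fx'],i['fy']]+[i['cx'],i['cy']]).round(1)
w=np.array([np.sin(.195),np.cos(.195),0]);c=np.array([.5065,.134,.044])
for n,z in(('top',[0,0,.032]),('bot',[0,0,-.032]),('y+',.032*w),('y-',-.032*w)):print(n,pj(c+z))
for a in(im0,im):
    b=a.astype(int);g=(b[...,1]>b[...,2]+18)&(b[...,1]>b[...,0]+12);g[:, :205]=0;g[:,240:]=0;g[:215]=0;g[265:]=0
    v,u=np.nonzero(g);print(len(v),u.min(),u.max(),v.min(),v.max(),u.mean(),v.mean())
v,u=np.nonzero(g);P=pt('scene',d,u,v);print(np.median(P,0),P.min(0),P.max(0))
bm=(b[...,2]>b[...,0]+50)
cv2.imwrite('pics/c7.png',cv2.resize(im[215:275,195:255],None,fx=9,fy=9,interpolation=2))"
```

```text
top [222.3 233.6]
bot [223.7 257.8]
y+ [220.8 239.4]
y- [225.3 252.6]
47 220 224 232 257 222.7872340425532 245.74468085106383
46 220 224 232 257 222.80434782608697 245.65217391304347
[0.50269884 0.12329061 0.05032589] [ 0.14888912 -0.91413596  0.01764409] [0.50981454 0.15964957 0.66639311]
```

View pics/c7.png

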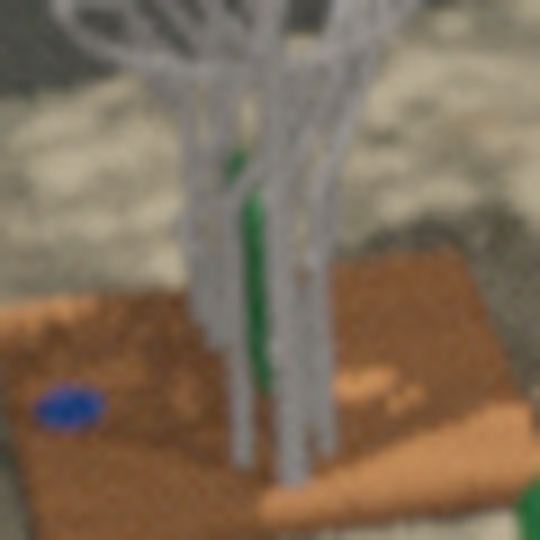

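The green face looks to the dot side. Its rows 232–257 match the 233.6–257.8 predicted for a lid fully home, and they did not change between frames.

```bash
python3 -c "
from station import ctrl
print(ctrl.hand_in())"
```

```text
the job is handed in; nothing more can be done
None
```

The lid was dropped through the turner and stands fully home in the cradle with its green seal facing the blue-dot front; the job is handed in at about 9 s, though hand-in returned no verdict.

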